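Clip a slide cassette into the stage holder

ROBOT

A 7-joint arm with a two-finger parallel gripper is mounted at the origin on a cart in front of the work surface, level with it; the furniture and walls round the work are solid. World frame = base frame: x ahead of the robot, y to its left, z up, the work surface at z = 0. Lengths are in m, angles in rad, forces in N, time in s.
With the tool pointing down it reaches from about 0.4 to 0.875 m from the base axis. Payload 19.3 kg.
Tool frame: the origin (TCP) lies midway between the tips of the shut fingers; the grasp point (between the pads) lies 19 mm behind it; z points along the fingers, y is the line along which they close (so a half turn about z gives the same grasp; the last joint's range is limited). The gripper opens to 85 mm and grips with 20 to 120 N. Pads are 22 mm wide; open, the fingers measure 114 mm over their backs; the gripper's body (76 mm by 85 mm) begins 54 mm behind the grasp point. The pads swing forward as they close: fully open they stand 13 mm farther back than shut.
Start: joints at [1.178, 0.521, -0.036, 1.599, 0.021, 1.021, -0.113], TCP at [0.198, -0.593, 0.231] pointing down, gripper open.
Joint ranges: [-2.91, 2.91], [-0.3, 2.13], [-1.5, 1.42], [0.17, 2.43], [-1.26, 4.41], [0.16, 1.93], [-2.52, 2.52]. Speed limits (rad/s): [1.89, 1.89, 2.39, 2.39, 3.01, 3.01, 3.01].

INTERFACE

Orientations are given as [roll, pitch, yaw] about the fixed x, y, z axes, in that order (R = Rz(yaw) Ry(pitch) Rx(roll)).
In Python, from workcell import bot gives the robot as it stands.
- The arm moves only by the tool move_arm, never from a script. Its argument "moves" is a list that holds one entry, the list of rows, each a list of 7 numbers: the opening, from 0 (shut) to 1 (fully open), then the shift along the tool's x, y, z in units of 1000 mm (1.0 is 1000 mm), then the turn, a rotation vector about the tool's x, y, z in units of 2 pi rad (1.0 is 2 pi rad). A call has 1 to 5 rows; each row is the pose to reach, as a shift and turn from the pose commanded when the call began, along the tool's axes at that moment, turning the shorter way round; what a row does not reach only later rows make up. A row lasts 1/10 s, in which the tool goes at most 50 mm and 8.59 degrees, less where a joint would pass 70% of its speed; a pose out of reach is approached as far as the arm can. A call with a number of a shift or a turn outside -1 to 1 is refused whole. A call with a gripper value outside its range is refused whole. The fingers move at their own pace and stop on an object; "force" is the grip in N (left out, the last holds). Time passes only in rows, so rows that repeat a pose let the fingers close. It gives the time, the measured TCP pose, the force, the opening and the grip force at its end, in the units of the state.
- bot.observe(): the state, without advancing time (a new reading comes with each control period).
- bot.grab_frame(name): name is "side" or "top"; returns the picture (384x512x3 uint8, red, green, blue); there is no depth.
- bot.camera_params(name): a dict with "vertical_fov" (degrees; the focal length in pixels is half the picture's height over the tangent of half this angle, whatever the lens; pixels are square), "cx", "cy" (the principal point, pixels), "R" (3x3) and "t" (3): a world point X has camera coordinates R X + t. Camera axes: x right, y down, z forward; pixel columns grow to the right and rows downward; lengths in m; the calibration is good to about 2 mm. A picture is of the moment at which its call begins. camera_params takes no time and is no camera call.
- bot.job_done(): hands the job in; it is judged then, once.
The state is a dict: "clock": time; "qpos": joint angles; "qd": joint speeds; "joint_efforts": joint torques, N m; "position": TCP position; "tool_rot": TCP orientation; "force": force on the tool from outside, world axes, zero at the start; "moment": the same for the moment, N m; "grip_width": finger opening in m; "finger_force": force on a finger pad.
Only numpy, scipy, OpenCV 4.12 (cv2) and the standard library are available. Lean on these libraries where they do the work, as an engineer would, in place of code of your own. Each camera call takes 0.05 s, during which the arm holds its last target. There are 200 camera calls.

TASK

Load the orange slide cassette into the holder on the bench stage: with the cassette's end, press the sprung curved arm back, slide the cassette in flat, and press it home against the holder's back edge with about 10 N, so that it also sits against the fixed end and the arm clamps its cut corner when you let go. Feel for the edges and do not force the cassette or the holder; leave the things around it where they are.

Things in the scene. Friction and masses are not known exactly. Their poses are not given: they have to be found in the camera images.
- stage: dark steel plate, fixed to the bench, 190 (x) x 200 (y) x 22 mm high, with a glass window. Origin: centre of its underside; x toward the side with the back edge, y to the left, z up. Cassettes lie on its flat upper face.
- holder: fixed guide rail carrying an aluminium carriage and a sprung steel arm. Origin on the stage's upper face, 20 mm in +x from its centre; axes as the stage's. The stiff carriage (edges, arm) was hand-set: it stands 8 mm nearer (-x) to 8 mm farther (+x) than the nominal points below; this shift is NOT reported: feel or see it. No shift in y. All at most 8 mm high, pivot cap 11
- edge (a point): nominal (unshifted) foot of the fixed back edge, whose face looks to -x; in the holder frame at x 0, face from y -33 to 57 mm, 8 mm high. A cassette is home with its long uncut side on this edge and its left end on the fixed end: its origin then at x -25 mm (plus the shift), y 0, z 0, axes parallel to the holder's. The pocket is open toward -x.
- fixed_end (a point): nominal (unshifted) middle of the foot of the fixed end: a short finger, 8 mm high, on the left; its face looks to -y; in the holder frame at y 45 mm, x -22 to 0.
- nose (a point): nominal (unshifted) place of the arm's brass nose AT REST (does not follow it): upright, 4 mm radius, 8 mm high, in the holder frame centred at x -48, y -36 mm, so it blocks the pocket. Only a push to -y from inside opens it; pushed to +x it does not yield. The arm bows outward to its pivot at x 18, y -45.5 mm; the nose moves almost purely along y, 67 mm per rad.
- clip (a joint): angle of the sprung arm, rad: 0 at rest, grows as the nose goes outward (-y), at most 0.5. Force at the nose 1.2 N at rest, 6 N more per rad. Nose on the cassette's straight end face: at 0.20 the cassette just passes the fixed end, 0.235 leaves 2.5 mm spare. Home: nose on the cut corner, about 0.12; each mm short of the back edge adds 0.015. The arm cannot be trusted to seat it.
- cassette: orange slide cassette, 0.12 kg: flange 50 (x) x 90 (y) x 7 mm high; raised body 30 (x) x 66 (y) mm on its middle up to z 28 mm, with glass window, white label toward +y, red dot. Flange corner at -x, -y cut at 45 degrees (8 mm legs). Origin: centre of its underside. Grasp across the 30 mm, fingertips at least 10 mm above its underside so that they pass over the holder's edges.
- dye_bottle: small brown bottle with white cap, 40 mm wide, 82 high, bystander. Origin at its underside.
- petri: clear petri dish, 58 mm wide, 14 high, bystander. Origin at its underside.
- cube: black filter cube, 33 x 30 x 35 mm, bystander. Origin at its underside.

How it is judged:
On the way, in this order (a step that is already met when the one before it is completed fails the run):
1. the cassette, flat on the stage, presses the curved arm back far enough to pass (joint over 0.18 rad) (value of joint clip above 0.18 rad and contact force between cassette and holder above 1 N and z of cassette in the frame of holder below 0.005 m), for 0.1 s.
2. the cassette is pressed home against the back edge: holder's contact forces (arm, edges) over 10 N in all, the arm's nose on the cut corner (contact force between cassette and holder above 10 N and value of joint clip between 0.08 and 0.17 rad and z of cassette in the frame of holder below 0.003 m), for 0.2 s.
At the end, for the whole second after the job is handed in: cassette flat and at rest, square to the holder within 0.04 rad, left end on the fixed end within 2.5 mm, long side within about 2 mm of the back edge (arm angle 0.085 to 0.15 rad, its nose clamping the cut corner, bearing force over 1 N), released (value of joint clip between 0.085 and 0.15 rad and contact force between cassette and holder above 1 N and y of cassette in the frame of holder between -0.0025 and 0.0025 m and x of cassette in the frame of holder between -0.036 and -0.014 m and z of cassette in the frame of holder between -0.002 and 0.002 m and angle between the x axis of cassette and the x axis of holder, either way round below 0.04 rad and angle between cassette's own z axis and vertical below 0.03 rad and linear speed of cassette below 0.01 m/s); the robot touches nothing.
It fails at once if the cassette is forced against the holder with more than 30 N (contact force between cassette and holder above 30 N).
It fails at once if the robot itself presses on the stage or holder with more than 30 N (contact force between the arm and stage above 30 N).
It fails at once if a bystander (bottle, petri dish, filter cube) is moved more than 20 mm (distance of any of dye_bottle, petri, cube from where it was at the start of the episode above 0.02 m).
It also fails if it takes over 61 s, if anything falls off the work surface, if the arm or the gripper's body presses on something with over 40 N, if the wrist force passes 120 N, or if a joint passes its speed limit or range.

## Working session

There is one attempt and no reset: what is moved stays moved. The work goes in short steps, Python scripts to look and compute and a tool call to move; the robot and the scene stay as the last step left them, time stands still between calls to the robot, and variables do not carry over. Pictures are saved under pics/ and viewed, at most 13 in all, crops included, and the job is handed in when it is done.

Besides the shell and the picture viewer there is one more tool, called after "Request:" as name(argument=value, ...) on one line, values as JSON. move_arm: Moves the arm, as the interface text tells. Shifts and turns lie within -1 to 1; 1 stands for 1000 mm of shift or 2 pi rad of turn. Its arguments: {"type":"object","properties":{"moves":{"type":"array"},"force":{"type":"number"}},"required":["moves"]}

```bash
mkdir -p pics
python3 - <<'E'
from workcell import bot
import cv2,numpy as np
for n in("top","side"):
    im=bot.grab_frame(n); cv2.imwrite(f"pics/{n}0.png",im[...,::-1])
    p=bot.camera_params(n); print(n,p)
print(bot.observe())
a=cv2.imread("pics/top0.png");b=cv2.imread("pics/side0.png")
cv2.imwrite("pics/top0b.png",cv2.resize(a,(800,600),interpolation=cv2.INTER_CUBIC));cv2.imwrite("pics/side0b.png",cv2.resize(b,(800,600),interpolation=cv2.INTER_CUBIC))
E
```

```text
top {'vertical_fov': 51.314663691625405, 'cx': 249.62599334482974, 'cy': 195.37848205121705, 'R': array([[-0.02154237, -0.99976036,  0.00389209],
       [-0.99600157,  0.02112345, -0.0868025 ],
       [ 0.08669949, -0.00574646, -0.99621794]]), 't': array([-0.02372021,  0.54253175,  0.95731912])}
side {'vertical_fov': 47.66409111446275, 'cx': 257.3240824032542, 'cy': 194.79104251168434, 'R': array([[-0.92119754, -0.38888104, -0.01290846],
       [-0.24788312,  0.61212131, -0.75090709],
       [ 0.29991507, -0.68853398, -0.66028169]]), 't': array([0.51999633, 0.17071044, 1.01143189])}
{'clock': 0.1, 'qpos': array([ 1.17778572,  0.52195558, -0.03631945,  1.59995292,  0.02121428,
        1.02111535, -0.11281541]), 'qd': array([ 2.91715995e-03, -2.12244442e-03, -1.13851879e-03, -3.09430253e-03,
       -1.29885298e-03, -9.12674999e-05,  6.95675440e-04]), 'joint_efforts': array([ 4.74913133e-03, -9.28480768e+01,  1.98489815e+00, -3.70534015e+01,
        1.81513606e-02,  5.38865133e-03,  4.27364239e-05]), 'position': array([ 0.19813124, -0.59243714,  0.23078196]), 'tool_rot': array([-3.14055070e+00,  9.01078340e-05,  3.22784849e-01]), 'force': array([-0.47847496,  0.26632293, -0.09811993]), 'moment': array([ 0.05998319, -0.04123933,  0.0435236 ]), 'finger_force': 0.0, 'grip_width': 0.0854021114423905}
```

View pics/top0b.png

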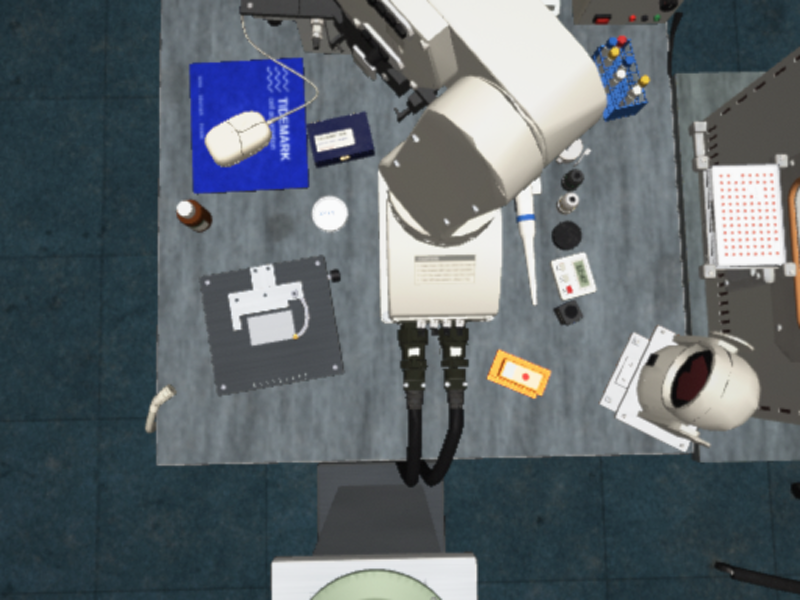

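View pics/side0b.png

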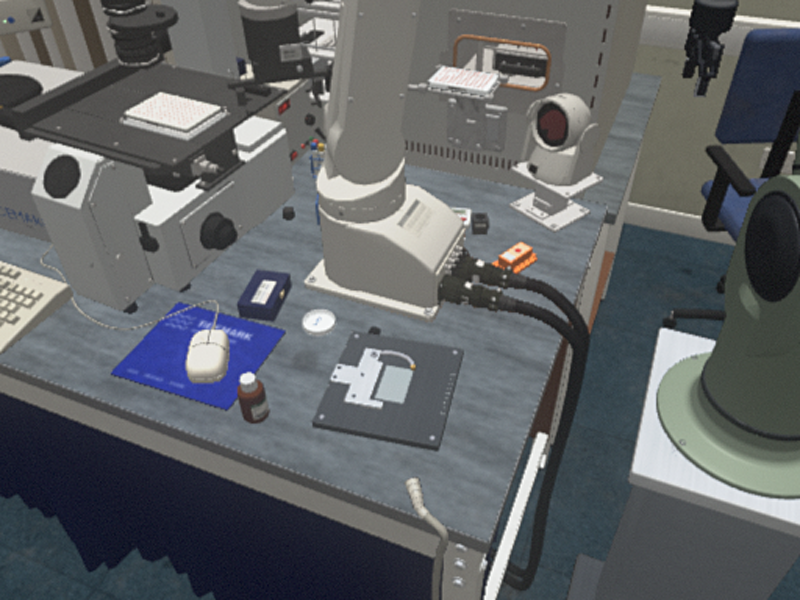

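Top view: stage around px (800x600 picture) (272,325), cassette at (519,374), bottle (195,215), petri (330,213), cube (568,313). A white robot base with cables stands between the cassette and the stage. Next I'll take enlarged crops.

```bash
cat > h.py <<'E'
from workcell import bot
import cv2,numpy as np
from scipy.spatial.transform import Rotation as Ro
def cam(n):
    p=bot.camera_params(n); f=192/np.tan(np.radians(p["vertical_fov"]/2)); return p,f
def back(n,uv,z):
    p,f=cam(n); R=np.array(p["R"]);t=np.array(p["t"])
    d=R.T@np.array([(uv[0]-p["cx"])/f,(uv[1]-p["cy"])/f,1]); c=-R.T@t
    return c+d*(z-c[2])/d[2]
def proj(n,X):
    p,f=cam(n); q=np.array(p["R"])@X+p["t"]; return np.array([p["cx"]+f*q[0]/q[2],p["cy"]+f*q[1]/q[2]])
E
python3 - <<'E'
from h import *
s=0.64
for nm,uv,z in [("cass",(519,374),.02),("stageTL",(201,277),.022),("TR",(324,257),.022),("BL",(219,395),.022),("BR",(344,373),.022),("base far R",(500,320),.0),("baseBL",(380,322),.0),("cable bottom",(425,480),.05),("cube",(568,313),.03),("petri",(330,213),.0),("bottlecap",(187,210),.08),("pipette tip",(534,305),0.01),("edge",(330,462),0)]:
    print(nm,back("top",np.array(uv)*s,z).round(3))
a=cv2.imread("pics/top0.png")
A=cv2.resize(a[155:260,120:225],(600,600),interpolation=cv2.INTER_CUBIC);cv2.imwrite("pics/cA.png",A)
# cassette mask
hsv=cv2.cvtColor(a,cv2.COLOR_BGR2HSV);m=cv2.inRange(hsv,(8,130,120),(25,255,255));m[:, :300]=0;m[:,360:]=0;m[:215]=0;m[260:]=0
pts=cv2.findNonZero(m);print(cv2.minAreaRect(pts))
B=cv2.resize(a[215:260,305:360],None,fx=10,fy=10,interpolation=cv2.INTER_CUBIC);cv2.imwrite("pics/cB.png",B)
E
```

```text
cass [ 0.43  -0.235  0.02 ]
stageTL [0.593 0.262 0.022]
TR [0.621 0.068 0.022]
BL [0.408 0.233 0.022]
BR [0.438 0.039 0.022]
base far R [ 0.516 -0.212  0.   ]
baseBL [ 0.517 -0.019  0.   ]
cable bottom [ 0.277 -0.082  0.05 ]
cube [ 0.523 -0.313  0.03 ]
petri [0.697 0.059 0.   ]
bottlecap [0.687 0.266 0.08 ]
pipette tip [ 0.539 -0.265  0.01 ]
edge [0.298 0.064 0.   ]
((331.5606384277344, 239.4955596923828), (36.87833786010742, 20.50609588623047), 22.380136489868164)
```

View pics/cA.png

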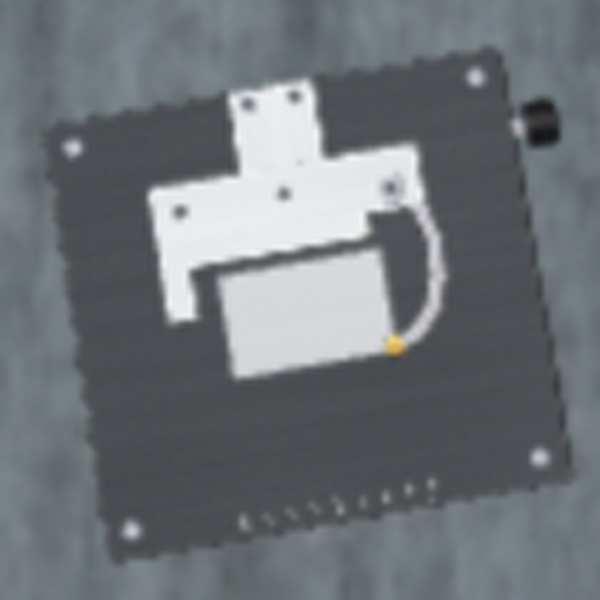

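View pics/cB.png

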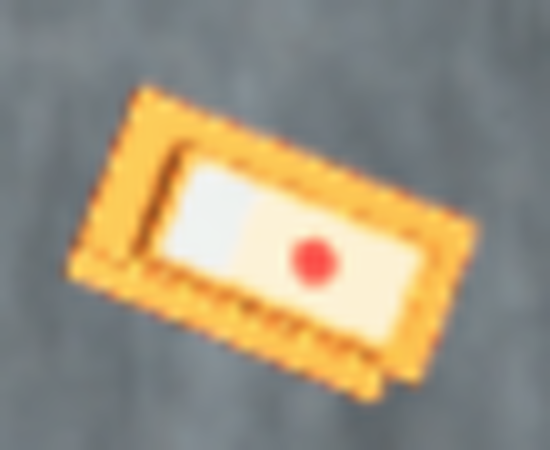

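Crop A: stage corners at (45,130), (497,48), (575,483), (112,562), brass nose at (396,345), back edge along (190,268)–(365,238). Crop B: the cassette's cut corner is lower right and its label is on the left (+y).

```bash
cat >> h.py <<'E'
from scipy.optimize import least_squares
def fit(n,obj,uv,z,x0):
    obj=np.array(obj,float);uv=np.array(uv,float)
    def r(p):
        c,s=np.cos(p[2]),np.sin(p[2]); return np.concatenate([proj(n,np.array([p[0]+c*o[0]-s*o[1],p[1]+s*o[0]+c*o[1],z+o[2]]))-u for o,u in zip(obj,uv)])
    S=least_squares(r,x0); return S.x,np.sqrt(np.mean(S.fun**2))
E
python3 - <<'E'
from h import *
k=105/600
cA=lambda p:((p[0]+.5)*k-.5+120,(p[1]+.5)*k-.5+155)
st,e=fit("top",[(95,100,22),(95,-100,22),(-95,-100,22),(-95,100,22)]*np.array(.001),[cA(p) for p in[(45,130),(497,48),(575,483),(112,562)]],0,[.52,.15,.17])
print("stage",st,np.degrees(st[2]),e)
Rz=np.array([[np.cos(st[2]),-np.sin(st[2])],[np.sin(st[2]),np.cos(st[2])]])
def hol(p,z): return ((Rz.T@(back("top",cA(p),z)[:2]-st[:2]))*1000-[20,0]).round(1)
print("nose",hol((396,345),.03),"pivot",hol((392,186),.033),"edge",hol((195,272),.022),hol((365,243),.022),hol((280,254),.022),"fe",hol((197,300),.022),"back of L plate",hol((150,190),.03),hol((415,145),.03))
cB=lambda p:((p[0]+.5)/10-.5+305,(p[1]+.5)/10-.5+215)
ca,e=fit("top",[(25,45,7),(25,-45,7),(-25,45,7),(-25,-37,7),(-17,-45,7),(15,33,28),(15,-33,28),(-15,-33,28)]*np.array(.001),[cB(p) for p in[(142,85),(480,225),(68,275),(380,402),(420,383),(190,148),(425,250),(390,345)]],0,[.43,-.235,-.4])
print("cass",ca,np.degrees(ca[2]),e)
def tri(a,b):
    A=[];
    for n,u in(("top",a),("side",b)):
        p,f=cam(n);P=np.c_[p["R"],p["t"]];u=np.array(u)*.64
        x=((u[0]-p["cx"])/f,(u[1]-p["cy"])/f);A+= [x[0]*P[2]-P[0],x[1]*P[2]-P[1]]
    X=np.linalg.svd(np.array(A))[2][3];return (X[:3]/X[3]).round(3)
print("connector2",tri((410,335),(465,290)),"c1",tri((453,335),(485,265)),"base label",tri((445,268),(428,225)))
for z in (.2,.3,.4,.5):print(z,back("top",np.array((440,243))*.64,z).round(3), proj("side",back("top",np.array((440,243))*.64,z))/.64)
E
```

```text
stage [0.51556325 0.15207354 0.15656165] 8.970321942431562 0.3616205680900274
nose [-44.6 -35.6] pivot [ 22.3 -45.4] edge [ 2.  45.2] [  1.5 -28.5] [3.2 8.1] fe [-10.   46.3] back of L plate [39.2 56.9] [ 38.3 -57.6]
cass [ 0.42964661 -0.23616084 -0.40555651] -23.23667662088916 0.6173841854929265
connector2 [ 0.485 -0.067  0.047] c1 [ 0.477 -0.133  0.057] base label [ 0.574 -0.116  0.129]
0.2 [ 0.606 -0.101  0.2  ] [400.91857716 189.30544205]
0.3 [ 0.588 -0.092  0.3  ] [408.86142322 138.87324827]
0.4 [ 0.569 -0.083  0.4  ] [418.07080746  80.39931494]
0.5 [ 0.55  -0.074  0.5  ] [428.87591153  11.79354089]
```

```bash
cat >> h.py <<'E'
def mv(x,y,z,yawdeg,pos=None):
    o=bot.observe();p=o["position"];R=Ro.from_euler("xyz",o["tool_rot"]);T=Ro.from_euler("xyz",[np.pi,0,np.radians(yawdeg)])
    s=R.inv().apply(np.array([x,y,z])-p);w=(R.inv()*T).as_rotvec()/(2*np.pi)
    print("shift",s.round(4),"turn",w.round(4),"F",o["force"].round(2),"pos",p.round(4),"rot",np.degrees(o["tool_rot"]).round(2),"t",o["clock"])
E
echo ok
```

```text
ok
```

Request:
move_arm(moves=[[[1,0.136,-0.178,-0.07,0,0,-0.067],[1,0.136,-0.178,-0.07,0,0,-0.067],[1,0.136,-0.178,-0.07,0,0,-0.067],[1,0.136,-0.178,-0.07,0,0,-0.067],[1,0.136,-0.178,-0.07,0,0,-0.067]]], force=40)

```text
clock: 0.6
position: [0.2714, -0.3781, 0.3021]
tool_rot: [3.141, -0.0, 0.745]
force: [0.5, -0.7, -0.4]
grip_width: 0.0857
finger_force: 0.0
```

```bash
python3 -c "
from h import *
mv(.4296,-.2362,.13,66.8)"
```

```text
shift [0.2125 0.003  0.1721] turn [ 0.     -0.     -0.0669] F [ 0.51 -0.65 -0.43] pos [ 0.2714 -0.3781  0.3021] rot [179.98  -0.    42.71] t 0.6
```

Request:
move_arm(moves=[[[1,0.213,0.003,0.172,0,0,-0.067],[1,0.213,0.003,0.172,0,0,-0.067],[1,0.213,0.003,0.172,0,0,-0.067],[1,0.213,0.003,0.172,0,0,-0.067],[1,0.213,0.003,0.172,0,0,-0.067]]])

```text
clock: 1.1
position: [0.4165, -0.25, 0.143]
tool_rot: [3.141, -0.0, 1.164]
force: [1.0, -1.2, 0.4]
grip_width: 0.0856
finger_force: 0.0
```

```bash
python3 -c "
from h import *
mv(.4296,-.2362,.06,66.8)
a=bot.grab_frame('top')[...,::-1];b=bot.grab_frame('side')[...,::-1]
A=cv2.resize(a[205:285,280:380],(500,400),interpolation=cv2.INTER_CUBIC);B=cv2.resize(b[130:190,280:380],(667,400),interpolation=cv2.INTER_CUBIC)[:,100:400]
cv2.imwrite('pics/c1.png',np.hstack([A,B]))"
```

```text
shift [0.0178 0.0066 0.083 ] turn [ 0.     -0.     -0.0002] F [ 1.04 -1.16  0.42] pos [ 0.4165 -0.25    0.143 ] rot [ 1.7999e+02 -2.0000e-02  6.6720e+01] t 1.1
```

View pics/c1.png

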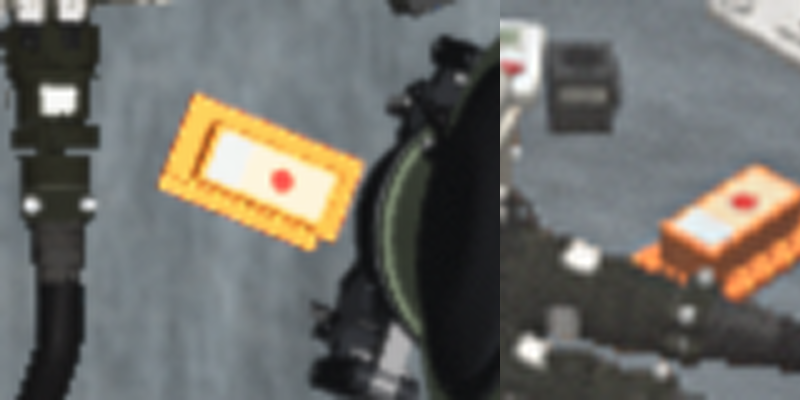

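Request:
move_arm(moves=[[[1,0.018,0.006,0.06,0,0,0],[1,0.018,0.006,0.06,0,0,0],[1,0.018,0.006,0.06,0,0,0]]])

```text
clock: 1.5
position: [0.4275, -0.2362, 0.0831]
tool_rot: [-3.138, -0.0, 1.166]
force: [-0.2, -0.2, 0.5]
grip_width: 0.0854
finger_force: 0.0
```

```bash
python3 -c "
from h import *
mv(.4296,-.2362,.011,66.8)
b=bot.grab_frame('side')[...,::-1]
cv2.imwrite('pics/c2.png',cv2.resize(b[120:200,270:400],(780,480),interpolation=cv2.INTER_CUBIC))"
```

```text
shift [0.0008 0.0022 0.0721] turn [-0.0006 -0.      0.    ] F [-0.2  -0.17  0.55] pos [ 0.4275 -0.2362  0.0831] rot [-1.7979e+02 -2.0000e-02  6.6800e+01] t 1.5
```

View pics/c2.png

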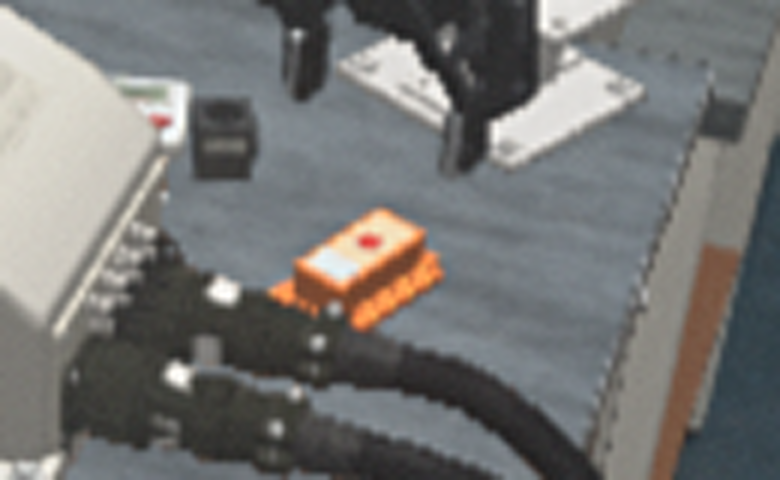

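Fingers straddle the body properly, so I'll go down.

Request:
move_arm(moves=[[[1,0.001,0.002,0.04,0,0,0],[1,0.001,0.002,0.065,0,0,0],[1,0.001,0.002,0.072,0,0,0],[1,0.001,0.002,0.072,0,0,0]]])

```text
clock: 1.95
position: [0.4305, -0.2374, 0.013]
tool_rot: [-3.142, 0.0, 1.164]
force: [0.7, -0.4, 1.7]
grip_width: 0.0853
finger_force: 0.0
```

Request:
move_arm(moves=[[[0.25,0,0,0,0,0,0],[0.25,0,0,0,0,0,0],[0.25,0,0,0,0,0,0],[0.25,0,0,0,0,0,0],[0.25,0,0,0,0,0,0]]])

```text
clock: 2.45
position: [0.4309, -0.2371, 0.013]
tool_rot: [3.141, 0.0, 1.165]
force: [-2.5, -0.4, 14.3]
grip_width: 0.0292
finger_force: 38.8
```

```bash
cat >> h.py <<'E'
ST=np.array([.51556,.15207]);SY=.15656
def hw(x,y):  # holder mm -> world xy
    c,s=np.cos(SY),np.sin(SY);x=(x+20)/1000;y=y/1000
    return ST+[c*x-s*y,s*x+c*y]
def toH(p):
    c,s=np.cos(SY),np.sin(SY);d=np.array(p[:2])-ST;return np.array([c*d[0]+s*d[1],-s*d[0]+c*d[1]])*1000-[20,0]
YT=np.degrees(SY)+90
E
python3 -c "
from h import *
mv(.4309,-.2371,.19,66.8)
mv(.405,-.08,.2,82)
print(hw(-50.5,18))"
```

```text
shift [-1.00e-04  2.00e-04 -1.77e-01] turn [ 0.0001  0.     -0.0002] F [-2.47 -0.41 14.31] pos [ 0.4309 -0.2371  0.013 ] rot [1.7995e+02 2.0000e-02 6.6730e+01] t 2.45
shift [ 0.134  -0.0857 -0.1871] turn [ 0.0001  0.0001 -0.0424] F [-2.47 -0.41 14.31] pos [ 0.4309 -0.2371  0.013 ] rot [1.7995e+02 2.0000e-02 6.6730e+01] t 2.45
[0.48262645 0.16509425]
```

Request:
move_arm(moves=[[[0.25,0,0,-0.01,0,0,0],[0.25,0,0,-0.04,0,0,0],[0.25,0,0,-0.09,0,0,0],[0.25,0,0,-0.14,0,0,0],[0.25,0,0,-0.187,0,0,0]]])

```text
clock: 2.95
position: [0.4302, -0.2365, 0.2021]
tool_rot: [3.141, -0.0, 1.165]
force: [-0.5, -0.0, -1.0]
grip_width: 0.0286
finger_force: 40.8
```

Request:
move_arm(moves=[[[0.25,0.04,-0.026,0,0,0,-0.013],[0.25,0.08,-0.052,0,0,0,-0.026],[0.25,0.12,-0.077,0,0,0,-0.037],[0.25,0.134,-0.086,0,0,0,-0.042],[0.25,0.134,-0.086,0,0,0,-0.042]]])

```text
clock: 3.45
position: [0.4042, -0.0778, 0.2]
tool_rot: [3.141, 0.0, 1.433]
force: [0.1, -0.6, -0.9]
grip_width: 0.0291
finger_force: 40.8
```

```bash
python3 -c "
from h import *
mv(*hw(-50.5,18),.2,YT)"
```

```text
shift [ 2.514e-01  4.430e-02 -1.000e-04] turn [ 0.0001  0.     -0.0468] F [ 0.1  -0.63 -0.86] pos [ 0.4042 -0.0778  0.2   ] rot [1.7997e+02 1.0000e-02 8.2110e+01] t 3.45
```

Request:
move_arm(moves=[[[0.25,0.05,0,0,0,0,-0.01],[0.25,0.1,0.01,0,0,0,-0.02],[0.25,0.15,0.025,0,0,0,-0.03],[0.25,0.2,0.035,0,0,0,-0.04],[0.25,0.25,0.044,0,0,0,-0.047]]])

```text
clock: 3.95
position: [0.483, 0.1575, 0.1994]
tool_rot: [3.141, 0.001, 1.724]
force: [1.0, -1.5, -0.7]
grip_width: 0.0288
finger_force: 40.8
```

```bash
python3 -c "
from h import *
mv(*hw(-50.5,18),.065,YT)"
```

```text
shift [0.0076 0.0007 0.1344] turn [ 0.      0.0001 -0.0005] F [ 0.97 -1.51 -0.69] pos [0.483  0.1575 0.1994] rot [1.7999e+02 3.0000e-02 9.8780e+01] t 3.95
```

Request:
move_arm(moves=[[[0.25,0.001,0,0.04,0,0,0],[0.25,0.001,0,0.08,0,0,0],[0.25,0.001,0,0.12,0,0,0],[0.25,0.001,0,0.135,0,0,0],[0.25,0.001,0,0.135,0,0,0]]])

```text
clock: 4.45
position: [0.4811, 0.1565, 0.0624]
tool_rot: [-3.138, 0.001, 1.723]
force: [0.1, 0.2, -0.4]
grip_width: 0.029
finger_force: 40.8
```

```bash
python3 -c "
from h import *
mv(*hw(-50.5,18),.04,YT)
a=bot.grab_frame('top')[...,::-1];b=bot.grab_frame('side')[...,::-1]
A=cv2.resize(a[150:260,115:225],(400,400),interpolation=cv2.INTER_CUBIC);B=cv2.resize(b[210:290,195:300],(525,400),interpolation=cv2.INTER_CUBIC)[:,:400]
cv2.imwrite('pics/c3.png',np.hstack([A,B]))"
```

```text
shift [0.0082 0.0029 0.0224] turn [-0.0006  0.0002 -0.0007] F [ 0.11  0.19 -0.45] pos [0.4811 0.1565 0.0624] rot [-1.7979e+02  7.0000e-02  9.8710e+01] t 4.45
```

View pics/c3.png

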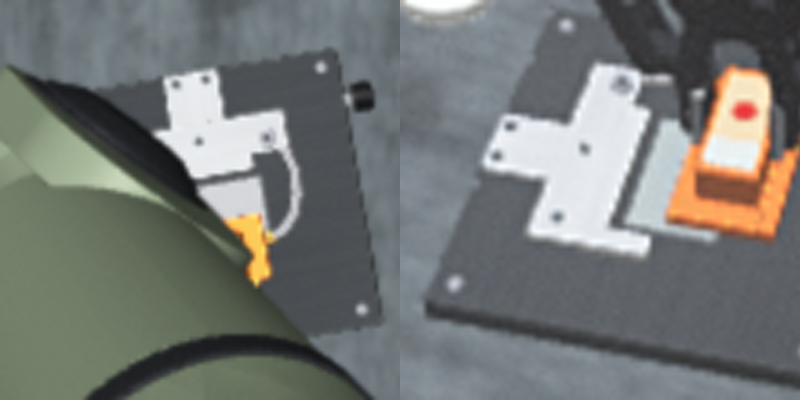

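Request:
move_arm(moves=[[[0.25,0.008,0.003,0,0,0,-0.0007],[0.25,0.008,0.003,0,0,0,-0.0007],[0.25,0.008,0.003,0.01,0,0,-0.0007],[0.25,0.008,0.003,0.02,0,0,-0.0007],[0.25,0.008,0.003,0.02,0,0,-0.0007]]])

```text
clock: 5.05
position: [0.4827, 0.1657, 0.0428]
tool_rot: [-3.14, 0.001, 1.728]
force: [0.3, -0.9, 0.2]
grip_width: 0.0288
finger_force: 40.8
```

```bash
python3 -c "
from h import *
mv(*hw(-50.5,18),.035,YT);print(toH(bot.observe()['position']))
a=bot.grab_frame('top')[...,::-1];b=bot.grab_frame('side')[...,::-1]
A=cv2.resize(a[180:230,160:210],(400,400),interpolation=cv2.INTER_CUBIC);B=cv2.resize(b[220:270,210:260],(400,400),interpolation=cv2.INTER_CUBIC)
cv2.imwrite('pics/c4.png',np.hstack([A,B]))"
```

```text
shift [-0.0006 -0.0002  0.0078] turn [-0.0003  0.0001  0.0002] F [ 0.33 -0.91  0.15] pos [0.4827 0.1657 0.0428] rot [-1.7988e+02  3.0000e-02  9.9030e+01] t 5.05
[-50.30520413  18.57955376]
```

View pics/c4.png

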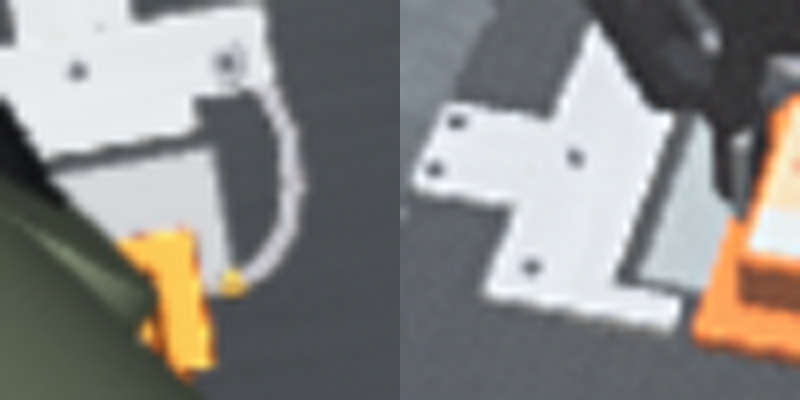

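Clear inside the nose and the finger; lowering onto the stage.

Request:
move_arm(moves=[[[0.25,0,0,0.003,0,0,0],[0.25,0,0,0.005,0,0,0],[0.25,0,0,0.006,0,0,0],[0.25,0,0,0.007,0,0,0],[0.25,0,0,0.007,0,0,0]]])

```text
clock: 5.65
position: [0.4835, 0.1661, 0.0372]
tool_rot: [-3.141, -0.0, 1.728]
force: [0.4, 1.0, -0.8]
grip_width: 0.0286
finger_force: 40.8
```

Request:
move_arm(moves=[[[0.25,0,0,0.001,0,0,0],[0.25,0,0,0.001,0,0,0]]])

```text
clock: 5.85
position: [0.4835, 0.1661, 0.0362]
tool_rot: [-3.142, -0.0, 1.728]
force: [0.3, 1.4, -1.1]
grip_width: 0.0292
finger_force: 40.8
```

Request:
move_arm(moves=[[[0.25,0,0,0.001,0,0,0],[0.25,0,0,0.001,0,0,0]]])

```text
clock: 6.05
position: [0.4835, 0.1661, 0.0352]
tool_rot: [-3.142, 0.0, 1.728]
force: [-0.5, 1.2, -1.5]
grip_width: 0.0292
finger_force: 40.8
```

Request:
move_arm(moves=[[[0.25,0,0,0.001,0,0,0],[0.25,0,0,0.001,0,0,0]]])

```text
clock: 6.25
position: [0.4835, 0.1661, 0.035]
tool_rot: [3.141, 0.001, 1.728]
force: [-5.2, -3.4, 20.9]
grip_width: 0.0291
finger_force: 43.4
```

Request:
move_arm(moves=[[[0.25,0,0,-0.0007,0,0,0],[0.25,0,0,-0.0007,0,0,0]]])

```text
clock: 6.45
position: [0.4836, 0.1662, 0.0351]
tool_rot: [3.141, -0.0, 1.728]
force: [0.4, -0.1, 2.9]
grip_width: 0.0287
finger_force: 41.4
```

Request:
move_arm(moves=[[[0.25,-0.003,0,0,0,0,0],[0.25,-0.006,0,0,0,0,0],[0.25,-0.009,0,0,0,0,0],[0.25,-0.012,0,0,0,0,0],[0.25,-0.012,0,0,0,0,0]]])

```text
clock: 6.95
position: [0.4856, 0.154, 0.035]
tool_rot: [3.141, -0.0, 1.728]
force: [-1.9, 2.5, 5.5]
grip_width: 0.0289
finger_force: 41.6
```

```bash
python3 -c "
from h import *
o=bot.observe();print(toH(o['position']),o['position'],o['force'],o['moment'])"
```

```text
[-49.33527442   6.57534834] [0.48555827 0.15399094 0.03504657] [-1.91907936  2.53059178  5.52095834] [0.45111259 0.19695759 0.01683382]
```

Request:
move_arm(moves=[[[0.25,-0.003,0,0,0,0,0],[0.25,-0.006,0,0,0,0,0],[0.25,-0.009,0,0,0,0,0],[0.25,-0.0105,0,0,0,0,0],[0.25,-0.0105,0,0,0,0,0]]])

```text
clock: 7.45
position: [0.4871, 0.1439, 0.035]
tool_rot: [3.141, -0.0, 1.728]
force: [-2.0, 3.1, 5.2]
grip_width: 0.0291
finger_force: 41.6
```

```bash
python3 -c "
from h import *
o=bot.observe();print(toH(o['position']),o['position'],o['force'],o['moment'])
a=bot.grab_frame('top')[...,::-1];b=bot.grab_frame('side')[...,::-1]
A=cv2.resize(a[180:230,160:210],(400,400),interpolation=cv2.INTER_CUBIC);B=cv2.resize(b[220:270,210:260],(400,400),interpolation=cv2.INTER_CUBIC)
cv2.imwrite('pics/c5.png',np.hstack([A,B]))"
```

```text
[-49.36523435  -3.67660578] [0.48712718 0.1438597  0.03504545] [-2.00099686  3.06936692  5.210598  ] [0.81270861 0.25772648 0.01803334]
```

View pics/c5.png

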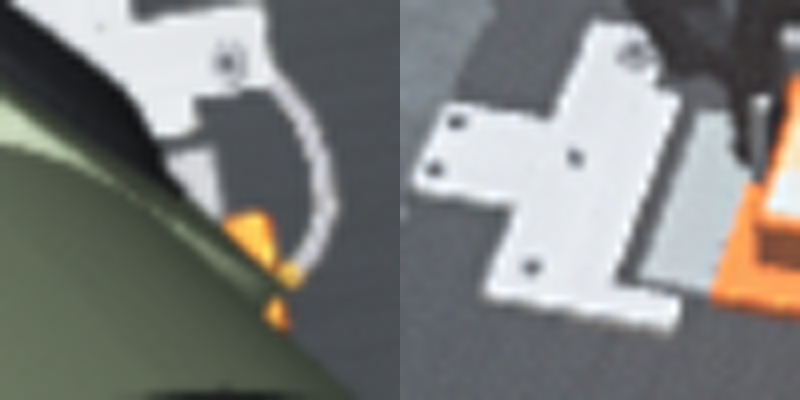

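Request:
move_arm(moves=[[[0.25,0,0.003,0,0,0,0],[0.25,0,0.007,0,0,0,0],[0.25,0,0.011,0,0,0,0],[0.25,0,0.015,0,0,0,0],[0.25,0,0.015,0,0,0,0]]])

```text
clock: 8.05
position: [0.5012, 0.1458, 0.035]
tool_rot: [-3.14, 0.001, 1.728]
force: [-8.8, 0.1, 14.1]
grip_width: 0.0291
finger_force: 42.7
```

```bash
python3 -c "
from h import *
o=bot.observe();print(toH(o['position']),o['position'],o['force'],o['moment'])"
```

```text
[-35.1931264   -3.95377269] [0.50116917 0.14579565 0.03503127] [-8.83104887  0.1043328  14.13220636] [ 0.30117486  1.57072564 -0.07537418]
```

Request:
move_arm(moves=[[[0.25,0,0,-0.0005,0,0,0],[0.25,0,0,-0.0005,0,0,0]]])

```text
clock: 8.25
position: [0.5016, 0.1459, 0.0352]
tool_rot: [-3.141, 0.0, 1.728]
force: [-1.7, 3.0, -0.6]
grip_width: 0.0288
finger_force: 40.8
```

Request:
move_arm(moves=[[[0.25,0,0.002,0,0,0,0],[0.25,0,0.004,0,0,0,0],[0.25,0,0.006,0,0,0,0],[0.25,0,0.006,0,0,0,0]]])

```text
clock: 8.65
position: [0.5083, 0.1473, 0.0354]
tool_rot: [3.141, -0.0, 1.728]
force: [-0.4, 3.3, -0.6]
grip_width: 0.0289
finger_force: 40.8
```

```bash
python3 -c "
from h import *
o=bot.observe();print(toH(o['position']),o['position'],o['force'],o['moment'])"
```

```text
[-27.95217464  -3.53383371] [0.50825608 0.14733947 0.03543629] [-0.4418259   3.25413631 -0.56233871] [ 0.62337297 -0.03367072 -0.02962614]
```

Request:
move_arm(moves=[[[0.25,0,0.001,0.0002,0,0,0],[0.25,0,0.002,0.0002,0,0,0],[0.25,0,0.003,0.0002,0,0,0],[0.25,0,0.003,0.0002,0,0,0]]])

```text
clock: 9.05
position: [0.5112, 0.1478, 0.0353]
tool_rot: [3.141, -0.0, 1.728]
force: [0.5, 3.7, -0.6]
grip_width: 0.0292
finger_force: 40.8
```

Request:
move_arm(moves=[[[0.25,0,0.0003,0,0,0,0],[0.25,0,0.0006,0,0,0,0],[0.25,0,0.0009,0,0,0,0],[0.25,0,0.001,0,0,0,0]]])

```text
clock: 9.45
position: [0.5118, 0.1479, 0.0353]
tool_rot: [3.141, -0.0, 1.728]
force: [-0.8, 2.5, -1.7]
grip_width: 0.0293
finger_force: 40.8
```

```bash
python3 -c "
from h import *
o=bot.observe();print(toH(o['position']),o['position'],o['force'],o['moment'])"
```

```text
[-24.34383006  -3.57348262] [0.51182648 0.14786293 0.03527496] [-0.75380001  2.45916568 -1.72325324] [ 0.59628526 -0.015705    0.00736962]
```

Request:
move_arm(moves=[[[0.25,0,0.0003,0,0,0,0],[0.25,0,0.0006,0,0,0,0],[0.25,0,0.0009,0,0,0,0],[0.25,0,0.001,0,0,0,0]]])

```text
clock: 9.85
position: [0.5128, 0.148, 0.0352]
tool_rot: [3.142, -0.0, 1.728]
force: [1.2, 2.2, -0.6]
grip_width: 0.0291
finger_force: 40.8
```

Request:
move_arm(moves=[[[0.25,0,0.0002,0,0,0,0],[0.25,0,0.0004,0,0,0,0],[0.25,0,0.0006,0,0,0,0],[0.25,0,0.0006,0,0,0,0]]])

```text
clock: 10.25
position: [0.5134, 0.1481, 0.0352]
tool_rot: [3.142, -0.0, 1.728]
force: [1.3, 3.0, -0.9]
grip_width: 0.0295
finger_force: 40.8
```

Request:
move_arm(moves=[[[0.25,0,0.0002,0,0,0,0],[0.25,0,0.0004,0,0,0,0],[0.25,0,0.0006,0,0,0,0],[0.25,0,0.0006,0,0,0,0]]])

```text
clock: 10.65
position: [0.5139, 0.1482, 0.0352]
tool_rot: [-3.142, -0.0, 1.728]
force: [0.9, 2.4, -0.9]
grip_width: 0.029
finger_force: 40.8
```

Request:
move_arm(moves=[[[0.25,0,0.0002,0,0,0,0],[0.25,0,0.0004,0,0,0,0],[0.25,0,0.0006,0,0,0,0],[0.25,0,0.0006,0,0,0,0]]])

```text
clock: 11.05
position: [0.5146, 0.1483, 0.0353]
tool_rot: [3.142, -0.0, 1.728]
force: [0.6, 2.9, 0.5]
grip_width: 0.0291
finger_force: 40.8
```

Request:
move_arm(moves=[[[0.25,0,0.0002,0,0,0,0],[0.25,0,0.0004,0,0,0,0],[0.25,0,0.0006,0,0,0,0],[0.25,0,0.0006,0,0,0,0]]])

```text
clock: 11.45
position: [0.5151, 0.1484, 0.0352]
tool_rot: [-3.142, 0.0, 1.728]
force: [0.7, 2.3, -1.4]
grip_width: 0.0291
finger_force: 40.8
```

Request:
move_arm(moves=[[[0.25,0,0.0002,0,0,0,0],[0.25,0,0.0004,0,0,0,0],[0.25,0,0.0004,0,0,0,0]]])

```text
clock: 11.75
position: [0.5153, 0.1484, 0.0352]
tool_rot: [-3.141, 0.0, 1.728]
force: [-1.2, 2.6, -1.7]
grip_width: 0.0293
finger_force: 40.9
```

Request:
move_arm(moves=[[[0.25,0,0.0002,0,0,0,0],[0.25,0,0.0004,0,0,0,0],[0.25,0,0.0004,0,0,0,0]]])

```text
clock: 12.05
position: [0.5154, 0.1484, 0.0351]
tool_rot: [-3.141, 0.0, 1.728]
force: [-4.8, 2.5, 1.8]
grip_width: 0.0286
finger_force: 41.1
```

Back edge felt. I'll ease off, then slide +y to find the fixed end.

Request:
move_arm(moves=[[[0.25,0,-0.0004,0,0,0,0],[0.25,0.0005,-0.0004,0,0,0,0],[0.25,0.001,-0.0004,0,0,0,0],[0.25,0.0015,-0.0004,0,0,0,0],[0.25,0.0015,-0.0004,0,0,0,0]]])

```text
clock: 12.55
position: [0.5152, 0.1498, 0.0352]
tool_rot: [-3.141, 0.0, 1.728]
force: [-1.9, -0.5, -0.1]
grip_width: 0.0293
finger_force: 40.8
```

Request:
move_arm(moves=[[[0.25,0.0003,0,0,0,0,0],[0.25,0.0006,0,0,0,0,0],[0.25,0.0009,0,0,0,0,0],[0.25,0.0009,0,0,0,0,0]]])

```text
clock: 12.95
position: [0.5151, 0.1507, 0.0352]
tool_rot: [-3.141, 0.0, 1.728]
force: [-3.2, -1.2, -2.2]
grip_width: 0.0292
finger_force: 40.8
```

```bash
python3 -c "
from h import *
o=bot.observe();print(toH(o['position']),o['position'],o['force'],o['moment'])"
```

```text
[-20.69389565  -1.2772888 ] [0.51507375 0.15070014 0.03522213] [-3.24496716 -1.21313645 -2.18435528] [-0.1591605   0.62919598 -0.09018955]
```

Request:
move_arm(moves=[[[0.25,0.0003,-0.0002,0,0,0,0],[0.25,0.0005,-0.0002,0,0,0,0],[0.25,0.0005,-0.0002,0,0,0,0]]])

```text
clock: 13.25
position: [0.5149, 0.1514, 0.0353]
tool_rot: [3.141, -0.0, 1.728]
force: [-1.4, -1.7, -1.7]
grip_width: 0.029
finger_force: 40.7
```

Request:
move_arm(moves=[[[0.25,0.0003,0,0,0,0,0],[0.25,0.0005,0,0,0,0,0],[0.25,0.0005,0,0,0,0,0]]])

```text
clock: 13.55
position: [0.5148, 0.1518, 0.0353]
tool_rot: [3.141, -0.0, 1.728]
force: [-1.3, -1.2, -1.4]
grip_width: 0.0285
finger_force: 40.7
```

Request:
move_arm(moves=[[[0.25,0.0003,0,0,0,0,0],[0.25,0.0005,0,0,0,0,0],[0.25,0.0005,0,0,0,0,0]]])

```text
clock: 13.85
position: [0.5148, 0.1523, 0.0353]
tool_rot: [3.141, -0.0, 1.728]
force: [0.4, -1.0, -2.8]
grip_width: 0.0291
finger_force: 40.7
```

Request:
move_arm(moves=[[[0.25,0.0003,0,0,0,0,0],[0.25,0.0005,0,0,0,0,0],[0.25,0.0005,0,0,0,0,0]]])

```text
clock: 14.15
position: [0.5148, 0.1523, 0.0353]
tool_rot: [3.142, 0.001, 1.728]
force: [1.0, -4.8, -1.1]
grip_width: 0.0289
finger_force: 40.9
```

Fixed end felt. Now pressing home in +x.

Request:
move_arm(moves=[[[0.25,-0.0002,0.0003,0,0,0,0],[0.25,-0.0002,0.0006,0,0,0,0],[0.25,-0.0002,0.0006,0,0,0,0]]])

```text
clock: 14.45
position: [0.5148, 0.1524, 0.0352]
tool_rot: [-3.141, 0.0, 1.728]
force: [-3.6, -6.2, 1.7]
grip_width: 0.0288
finger_force: 41.3
```

Request:
move_arm(moves=[[[0.25,0,0.0002,0,0,0,0],[0.25,0,0.0004,0,0,0,0],[0.25,0,0.0004,0,0,0,0]]])

```text
clock: 14.75
position: [0.5148, 0.1524, 0.0351]
tool_rot: [-3.14, 0.001, 1.728]
force: [-5.9, -5.0, 3.9]
grip_width: 0.0292
finger_force: 41.5
```

Request:
move_arm(moves=[[[0.25,-0.0001,0.0002,0,0,0,0],[0.25,-0.0001,0.0004,0,0,0,0],[0.25,-0.0001,0.0005,0,0,0,0],[0.25,-0.0001,0.0005,0,0,0,0]]])

```text
clock: 15.15
position: [0.5149, 0.1524, 0.0351]
tool_rot: [-3.139, 0.001, 1.728]
force: [-8.4, -5.3, 7.2]
grip_width: 0.0285
finger_force: 41.8
```

Request:
move_arm(moves=[[[0.25,0,0.0002,0,0,0,0],[0.25,0,0.0003,0,0,0,0],[0.25,0,0.0003,0,0,0,0],[0.25,0,0.0003,0,0,0,0]]])

```text
clock: 15.55
position: [0.5149, 0.1523, 0.0351]
tool_rot: [-3.139, 0.001, 1.728]
force: [-10.2, -5.4, 8.3]
grip_width: 0.0291
finger_force: 42.1
```

Request:
move_arm(moves=[[[0.25,0,0.0002,-0.0001,0,0,0],[0.25,0,0.0005,-0.0002,0,0,0],[0.25,0,0.0006,-0.0002,0,0,0],[0.25,0,0.0006,-0.0002,0,0,0],[0.25,0,0.0006,-0.0002,0,0,0]]])

```text
clock: 16.05
position: [0.5149, 0.1524, 0.0351]
tool_rot: [-3.138, 0.001, 1.729]
force: [-13.8, -4.9, 8.3]
grip_width: 0.0289
finger_force: 42.1
```

```bash
python3 -c "
from h import *
o=bot.observe();print(toH(o['position']),o['position'],o['force'],o['moment'],np.degrees(o['tool_rot']))
b=bot.grab_frame('side')[...,::-1];cv2.imwrite('pics/c6.png',cv2.resize(b[210:280,190:270],(640,560),interpolation=cv2.INTER_CUBIC))"
```

```text
[-20.577809     0.39100578] [0.51492829 0.15236613 0.03512957] [-13.77402514  -4.85321321   8.2868206 ] [-1.15352228  2.95578658 -0.19535857] [-1.79776250e+02  5.99798065e-02  9.90364942e+01]
```

View pics/c6.png

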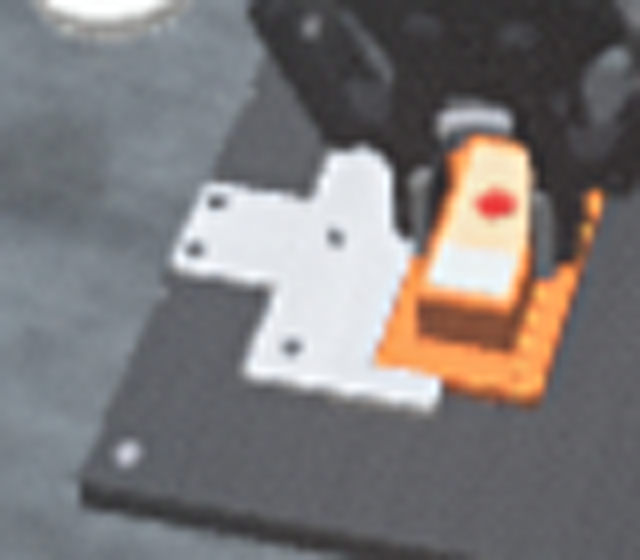

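Request:
move_arm(moves=[[[0.25,0,0.0002,0,0,0,0],[0.25,0,0.0004,0,0,0,0],[0.25,0,0.0005,0,0,0,0],[0.25,0,0.0005,0,0,0,0],[0.25,0,0.0005,0,0,0,0]]])

```text
clock: 16.6
position: [0.515, 0.1523, 0.0351]
tool_rot: [-3.137, 0.001, 1.729]
force: [-17.3, -6.3, 10.8]
grip_width: 0.0292
finger_force: 42.4
```

Request:
move_arm(moves=[[[0.25,0,-0.0006,0,0,0,0],[0.25,-0.0002,-0.0013,0,0,0,0],[0.25,-0.0002,-0.0017,-0.0001,0,0,0],[0.25,-0.0002,-0.0017,-0.0001,0,0,0]]])

```text
clock: 17.0
position: [0.5149, 0.1523, 0.0352]
tool_rot: [-3.14, 0.0, 1.728]
force: [-7.0, -3.5, -1.8]
grip_width: 0.0295
finger_force: 40.7
```

Request:
move_arm(moves=[[[0.25,-0.0001,-0.0004,0,0,0,0],[0.4,-0.0001,-0.0005,0,0,0,0],[0.6,-0.0001,-0.0005,0,0,0,0],[0.75,-0.0001,-0.0005,0,0,0,0],[0.75,-0.0001,-0.0005,0,0,0,0]]])

```text
clock: 17.5
position: [0.5157, 0.1525, 0.0357]
tool_rot: [3.141, -0.0, 1.728]
force: [1.0, 0.2, 0.3]
grip_width: 0.0639
finger_force: 0.0
```

Request:
move_arm(moves=[[[0.75,0,0,0,0,0,0],[0.75,0,0,-0.01,0,0,0],[0.75,0,0,-0.03,0,0,0],[0.75,0,0,-0.07,0,0,0],[0.75,0,0,-0.11,0,0,0]]])

```text
clock: 18.0
position: [0.5149, 0.1524, 0.1472]
tool_rot: [-3.141, -0.0, 1.729]
force: [0.6, 0.3, 0.8]
grip_width: 0.0642
finger_force: 0.0
```

Request:
move_arm(moves=[[[0.75,-0.04,-0.03,-0.04,0,0,0],[0.75,-0.08,-0.05,-0.07,0,0,0],[0.75,-0.12,-0.07,-0.1,0,0,0],[0.75,-0.16,-0.09,-0.1,0,0,0],[0.75,-0.2,-0.1,-0.1,0,0,0]]])

```text
clock: 18.5
position: [0.4479, -0.0577, 0.2475]
tool_rot: [3.139, 0.001, 1.729]
force: [1.3, -0.2, -0.2]
grip_width: 0.064
finger_force: 0.0
```

```bash
python3 -c "
from h import *
a=bot.grab_frame('top')[...,::-1];b=bot.grab_frame('side')[...,::-1]
A=cv2.resize(a[170:230,145:205],(400,400),interpolation=cv2.INTER_CUBIC);B=cv2.resize(b[220:280,205:265],(400,400),interpolation=cv2.INTER_CUBIC)
cv2.imwrite('pics/c7.png',np.hstack([A,B]))"
```

```text
(no output)
```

View pics/c7.png

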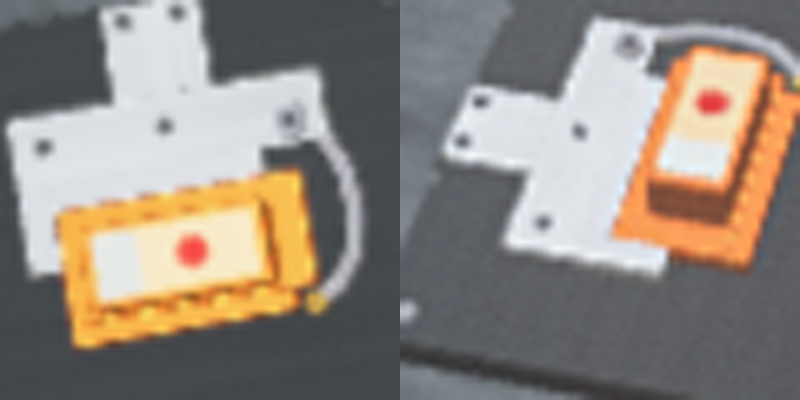

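The cassette sits on the back edge and against the finger. The nose at (317,300) is on the cut corner, about 7.6 mm out, or roughly 0.11 rad. Handing in.

```bash
python3 -c "
from workcell import bot
print(bot.job_done())"
```

```text
the job is handed in; nothing more can be done
None
```

The cassette is loaded: pressed home against the back edge with about 17 N at the wrist (about 10 N was asked), clamped at its cut corner by the arm (about 0.11 rad from the picture), and released. The job is handed in; no verdict came back.

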